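# Rewind the sealing-film cassette and lock its spool

### The arm

A 7-joint arm with a two-finger parallel gripper is mounted at the origin on the work surface. World frame = base frame: x ahead of the robot, y to its left, z up, the work surface at z = 0. Lengths are in m, angles in rad, forces in N, time in s.
With the tool pointing down it reaches from about 0.425 to 0.925 m from the base axis. Payload 6.8 kg.
Tool frame: the origin (TCP) lies at the very end of the fingers, on their centre line; the grasp point (between the pads) lies 19 mm behind it; y points along the fingers, z is the direction in which the jaws open and shut, and the axes are right-handed (so a half turn about y gives the same grasp; the last joint's range is limited). The gripper opens to 85 mm and grips with 20 to 120 N. Pads are 22 mm wide; open, the fingers measure 114 mm over their backs; the gripper's body (76 mm by 85 mm) begins 54 mm behind the grasp point. The pads swing forward as they close: fully open they stand 13 mm farther back than shut.
Start: joints at [1.091, 0.477, 0.022, 1.555, -0.011, 1.109, -0.083], TCP at [0.245, -0.629, 0.191] pointing down, gripper open.
Joint ranges: [-2.96, 2.96], [-0.34, 2.1], [-1.41, 1.46], [0.24, 2.44], [-1.37, 4.51], [0.17, 1.92], [-2.96, 2.96]. Speed limits (rad/s): [2.39, 2.39, 3.14, 3.14, 3.14, 3.14, 3.14].

### API

Orientations are given as a rotation vector (axis times angle).
In Python, from bench import r gives the robot as it stands.
- The arm moves only by the tool drive_tool, never from a script. Its argument "series" is a list of rows, each a list of 7 numbers: the shift along the tool's x, y, z in mm, then the turn, a rotation vector about the tool's x, y, z in degrees, then the finger opening in mm, from 0 to 85.4. In form: [[tx, ty, tz, wx, wy, wz, grip], ...]. A call has 1 to 5 rows; each row is the pose to reach, as a shift and turn from the pose measured when the call began, along the tool's axes at that moment; what a row does not reach only later rows make up. A row lasts 1/10 s, in which the tool goes at most 50 mm and 8.59 degrees, less where a joint would pass 70% of its speed; a pose out of reach is approached as far as the arm can. A call with a gripper value outside its range is refused whole. The fingers move at their own pace and stop on an object; "squeeze" is the grip in N (left out, the last holds). Time passes only in rows, so rows that repeat a pose let the fingers close. It gives the time, the measured TCP pose, the force and the opening at its end, in the units of the state.
- r.get_obs(): the state, without advancing time (a new reading comes with each control period).
- r.grab_frame(name): name is "side" or "top"; returns a dict with "frame" (420x560x3 uint8, blue, green, red), "intrinsics" (3x3 intrinsics, pixels), "distortion" ([k1, k2, p1, p2, k3] as OpenCV has them; the pictures are not rectified), "rvec" (rotation vector, rad) and "tvec" (3), from world to camera coordinates, as OpenCV has them. Camera axes: x right, y down, z forward; pixel columns grow to the right and rows downward; lengths in m; the calibration is good to about 2 mm. A picture is of the moment at which its call begins. There is no depth.
- r.hand_in(): hands the job in, once; it reports no verdict.
The state is a dict: "clock": time; "joints": joint angles; "qvel": joint speeds; "tau": joint torques, N m; "tcp_pos": TCP position; "orientation": TCP orientation; "contact_force": force on the tool from outside, world axes, zero at the start; "moment": the same for the moment, N m; "grip_width": finger opening in m.
Only numpy, scipy, OpenCV 4.12 (cv2) and the standard library are available. Lean on these libraries where they do the work, as an engineer would, in place of code of your own. Each camera call takes 0.05 s, during which the arm holds its last target.

### The job

Wind the used sealing film back inside the winder: take the crank by its knob and turn it clockwise (seen from above), about one to one and a half turns, until you feel the steady pull of the film suddenly drop away, and stop there, within a quarter of a turn (let go earlier and it runs back). Then let go of the crank and push the steel lock pin beside it gently (under 25 N) all the way down, so that the spool is locked, without shoving the bottle, jar or tip box.

Things in the scene. Friction and masses are not known exactly. Their poses are not given: they have to be found in the camera images.
- winder: Grey film winder, a closed case fixed to the bench, 150 x 250 x 80 mm (x, y, z); origin at the centre of its underside, z up, y along its long side. The film inside is not seen. On top: a white round spool cover (120 mm across, 6 mm high) with the crank in its middle at (0, -55) mm, and the lock pin at (0, 75) mm.
- crank_axis (a point): Point on the crank's upright axis, 127 mm above the bench, level with the middle of the knob.
- knob_mid (a point): Middle of the crank's black upright knob: 24 mm across, 40 mm tall (107 to 147 mm above the bench), turns freely about itself, 45 mm from the crank's axis. The steel crank arm below it, 16 mm wide, has its top 104 mm above the bench; the knob and arm move together about the axis.
- crank (a joint): Crank angle, rad, grows clockwise seen from above; 0: at its back stop, knob on the winder's +x side (start); end stop at 12.4. Film tension pulls it back with a steady 4 to 8 N at the knob (it runs back if let go). When the film comes free, at 5.2 to 10 rad (unknown), the pull falls over about half a radian to under 1 N; then the crank stays where it is left.
- lock (a joint): Travel of the lock pin downwards, m: 0 up (start), 0.012 fully down. 4 N of friction, stays where it is left, no spring. It goes in only while the crank stands about 0.3 to 1.7 rad past where the drop begins; before and beyond that it is blocked solidly at 0.004.
- lock_cap: Round flat steel cap of the lock pin, 30 mm across, 10 mm thick; its origin is level with the winder's top when the pin is up. It is pressed from above and must not be loaded with more than 25 N.
- lock_top (a point): Centre of the cap's top face, 102 mm above the bench when the pin is up, 90 mm when down.
- reagent_bottle: Bystander: glass bottle, 68 mm across, 125 mm tall, loose; origin at the centre of its underside.
- jar: Bystander: glass jar with a brass-like lid, 72 mm across, 100 mm tall, loose; origin at the centre of its underside.
- tip_box: Bystander: box of pipette tips, 120 x 85 x 55 mm, loose; origin at the centre of its underside.

How it is judged:
By the outcome, as a careful person would: the job done as asked, in the order asked, and still so for the second after the job is handed in, with the robot touching nothing.
It also fails if it takes over 67 s, if anything falls off the work surface, if the arm or the gripper's body presses on something with over 40 N, if the wrist force passes 120 N, or if a joint passes its speed limit or range.

## Working session

There is one attempt and no reset: what is moved stays moved. The work goes in short steps, Python scripts to look and compute and a tool call to move; the robot and the scene stay as the last step left them, time stands still between calls to the robot, and variables do not carry over. Pictures are saved under pics/ and viewed, and the job is handed in when it is done.

Besides the shell and the picture viewer there is one more tool, called after "Call:" as name(argument=value, ...), one argument or row to a line, values as JSON. drive_tool: Moves the arm, as the interface text tells. Its arguments: {"type":"object","properties":{"series":{"type":"array","items":{"type":"array","items":{"type":"number"}}},"squeeze":{"type":"number"}},"required":["series"]}

```bash
mkdir -p pics; ls; python3 - <<'E'
from bench import r
import cv2
o=r.get_obs()
for k,v in o.items(): print(k,v)
for n in("side","top"):
    f=r.grab_frame(n); cv2.imwrite(f"pics/{n}0.png",f["frame"])
    import pickle; pickle.dump(f,open(f"{n}0.pkl","wb"))
    print(f["intrinsics"],f["distortion"],f["rvec"],f["tvec"])
E
```

```text
pics
clock 0.0
joints [ 1.09091564  0.47782737  0.02232599  1.55646214 -0.01148361  1.10927988
 -0.08312498]
qvel [-0.00020921  0.00094023 -0.00041193 -0.00027776  0.00124013  0.00049506
  0.0008393 ]
tau [ 5.22937826e-04 -5.96461916e+01  1.60831857e+00 -2.81188613e+01
  1.25499425e-02  9.36389377e-03  3.54763677e-05]
tcp_pos [ 0.2449521  -0.62826981  0.19030272]
orientation [-0.38011848  2.0203405  -2.01667649]
contact_force [0.3126294  0.68863215 0.36210359]
moment [ 0.02394314  0.02967929 -0.02905969]
grip_width 0.0855269637071565
[[423.4226349    0.         280.05044342]
 [  0.         423.4226349  209.5996472 ]
 [  0.           0.           1.        ]] [-0.02617727  0.          0.          0.          0.        ] [ 0.45038203 -2.64097947  1.33520008] [0.56571036 0.16761515 0.93878376]
[[447.09111111   0.         276.47586829]
 [  0.         447.09111111 209.47744753]
 [  0.           0.           1.        ]] [0.03046924 0.         0.         0.         0.        ] [ 2.10588922 -2.13971229  0.16713523] [0.07903955 0.59182247 0.83609884]
```

View pics/side0.png

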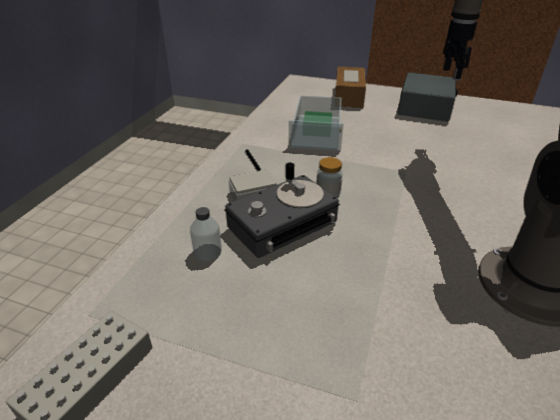

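View pics/top0.png

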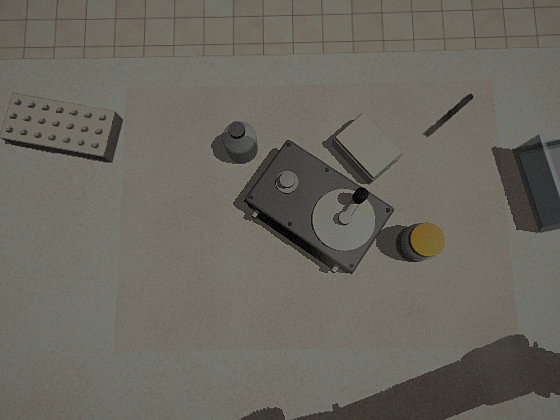

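The top view shows the spool cover around (344,219), the knob at (360,195), the lock cap at (287,181), the jar lid at (427,240), the bottle at (238,138) and the tip box at (367,148). I'll measure each of them next.

```bash
cat > h.py <<'E'
import numpy as np,cv2
from scipy.spatial.transform import Rotation as R
def ray(f,u,v):
    p=cv2.undistortPoints(np.array([[[u,v]]],float),f["intrinsics"],np.array(f["distortion"])).ravel()
    M=cv2.Rodrigues(np.array(f["rvec"],float))[0]; t=np.array(f["tvec"]).ravel()
    return -M.T@t, M.T@np.array([p[0],p[1],1])
def onz(f,u,v,z):
    c,d=ray(f,u,v); return c+d*(z-c[2])/d[2]
def proj(f,P):
    return cv2.projectPoints(np.array(P,float).reshape(-1,3),np.array(f["rvec"],float),np.array(f["tvec"],float),f["intrinsics"],np.array(f["distortion"]))[0].reshape(-1,2)
E
python3 - <<'E'
from h import *
import pickle
f=pickle.load(open("top0.pkl","rb")); im=f["frame"]
c=im[80:300,200:460]; cv2.imwrite("pics/topz.png",cv2.resize(c,None,fx=3,fy=2.7,interpolation=cv2.INTER_CUBIC)[:600])
g=pickle.load(open("side0.pkl","rb"))["frame"][140:280,170:360]; cv2.imwrite("pics/sidez.png",cv2.resize(g,None,fx=4,fy=4,interpolation=cv2.INTER_CUBIC))
print(ray(f,0,0)[0])
E
```

```text
[0.43922226 0.05597233 0.92709938]
```

View pics/topz.png

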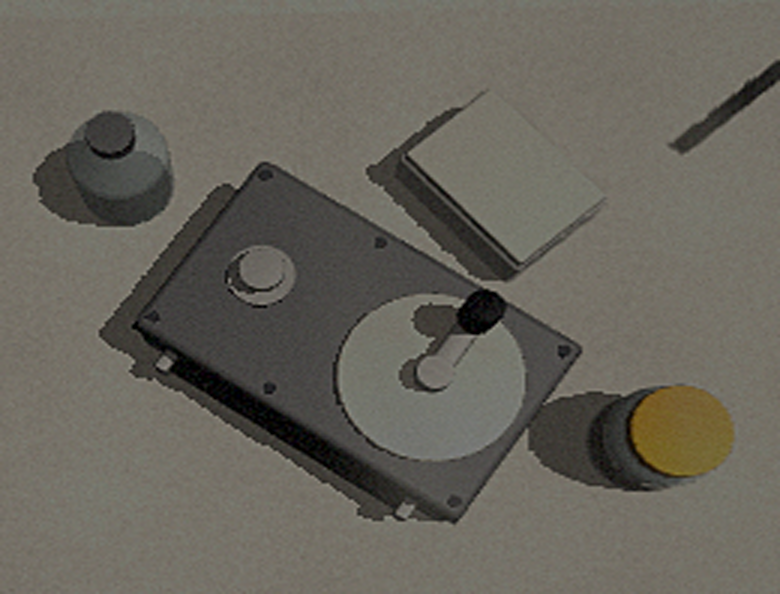

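View pics/sidez.png

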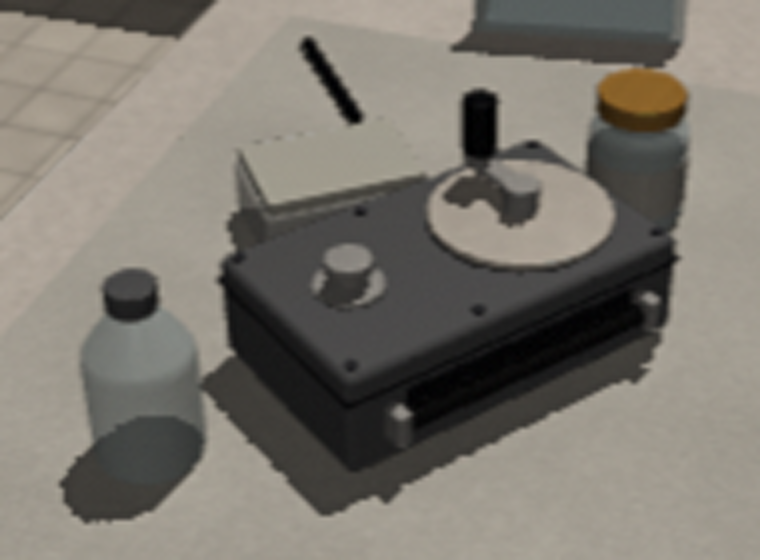

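```bash
python3 - <<'E'
from h import *
import pickle
f=pickle.load(open("top0.pkl","rb")); im=f["frame"]
def zp(x,y): return 200+(x+.5)/3-.5,80+(y+.5)/2.7-.5
for n,(x,y),z in [("coverC",(430.5,376.5),.086),("cap",(262,268),.102),("knobtop",(484,306),.147),("hub",(434,373),.104),
  ("c1",(262,162),.08),("c2",(582,347),.08),("c3",(456,522),.08),("c4",(133,322),.08),("jar",(682,430),.1),("bottlecap",(109,132),.125),
  ("tb1",(487,90),.055),("tb2",(606,197),.055),("tb3",(520,262),.055),("tb4",(405,155),.055),("covL",(336,376),.086),("covR",(525,376),.086),("covT",(432,292),.086),("covB",(432,461),.086)]:
    print(n,onz(f,*zp(x,y),z).round(4))
# cover via side
hsv=cv2.cvtColor(im,cv2.COLOR_BGR2HSV); g=cv2.cvtColor(im,cv2.COLOR_BGR2GRAY)
m=((g>105)).astype(np.uint8); 
for t in (100,110,120):
  m=(g>t).astype(np.uint8); sub=np.zeros_like(m); sub[185:255,308:380]=m[185:255,308:380]
  n,l,s,c=cv2.connectedComponentsWithStats(sub); i=1+np.argmax(s[1:,4]); print(t,s[i],c[i])
  cn=max(cv2.findContours((l==i).astype(np.uint8),0,1)[0],key=cv2.contourArea); e=cv2.fitEllipse(cv2.convexHull(cn)); print(e,onz(f,*e[0],.086))
s=pickle.load(open("side0.pkl","rb"))
for n,(x,y),z in [("cap",(349,260),.102),("cover",(521,214),.086),("jar",(642,97),.1),("bottlecap",(131,287),.125),("knobtop",(480,98),.147),("c",(350,385),.08)]:
    print("side",n,onz(s,170+x/4-.4,140+y/4-.4,z).round(4))
print(R.from_rotvec([-0.38011848,2.0203405,-2.01667649]).as_matrix().round(3))
E
```

```text
coverC [ 0.5663 -0.0571  0.086 ]
cap [0.6427 0.048  0.102 ]
knobtop [ 0.6034 -0.0823  0.147 ]
hub [ 0.566 -0.057  0.104]
c1 [0.7278 0.0464 0.08  ]
c2 [ 0.5867 -0.1549  0.08  ]
c3 [ 0.4651 -0.0696  0.08  ]
c4 [0.6099 0.1317 0.08  ]
jar [ 0.5247 -0.2072  0.1   ]
bottlecap [0.7362 0.1424 0.125 ]
tb1 [ 0.7898 -0.1083  0.055 ]
tb2 [ 0.704  -0.1837  0.055 ]
tb3 [ 0.6555 -0.124   0.055 ]
tb4 [ 0.7397 -0.0508  0.055 ]
covL [0.5676 0.0025 0.086 ]
covR [ 0.5656 -0.1165  0.086 ]
covT [ 0.627  -0.0605  0.086 ]
covB [ 0.507  -0.0557  0.086 ]
100 [ 313  189   62   62 2593] [342.82298496 221.89355958]
((343.4634094238281, 219.40606689453125), (60.94548034667969, 62.62863540649414), 122.59705352783203) [ 0.56573343 -0.05768803  0.086     ]
110 [ 313  189   62   62 2446] [342.98037612 222.2313982 ]
((343.4520568847656, 219.31617736816406), (60.59087371826172, 62.56855392456055), 119.82704162597656) [ 0.5659061  -0.05767355  0.086     ]
120 [360 199  15  27  52] [369.48076923 209.98076923]
((367.3253479003906, 211.30776977539062), (10.840007781982422, 29.981735229492188), 159.1191864013672) [ 0.58052005 -0.10344547  0.086     ]
side cap [0.6397 0.0525 0.102 ]
side cover [ 0.5641 -0.051   0.086 ]
side jar [ 0.5221 -0.1963  0.1   ]
side bottlecap [0.7325 0.1468 0.125 ]
side knobtop [ 0.6023 -0.0807  0.147 ]
side c [0.6066 0.1355 0.08  ]
[[-0.932 -0.001  0.363]
 [-0.363  0.002 -0.932]
 [ 0.    -1.    -0.002]]
```

```bash
cat >> h.py <<'E'
def rows(o,P,az=None,n=5,step=45,deg=8.2):
    "tool-axis shift/turn needed to reach world P with tool z at azimuth az (deg), pointing down"
    M=R.from_rotvec(o["orientation"]); d=M.inv().apply(np.array(P)-o["tcp_pos"])*1000
    if az is None: w=np.zeros(3)
    else:
        a=np.radians(az); z=np.array([np.cos(a),np.sin(a),0]); y=np.array([0,0,-1.]); T=R.from_matrix(np.c_[np.cross(y,z),y,z])
        w=np.degrees((M.inv()*T).as_rotvec())
    print("total shift",d.round(1),"turn",w.round(1))
    N=max(np.linalg.norm(d)/step,np.linalg.norm(w)/deg,1)
    for k in range(1,n+1):
        s=min(1,k/N); print([*(d*s).round(1),*(w*s).round(1)])
E
python3 - <<'E'
from h import *
from bench import r
rows(r.get_obs(),[.6022,-.0825,.19],54)
E
```

```text
total shift [-531.1    1.  -378.8] turn [ 1.000e-01 -1.227e+02 -1.000e-01]
[np.float64(-35.5), np.float64(0.1), np.float64(-25.3), np.float64(0.0), np.float64(-8.2), np.float64(-0.0)]
[np.float64(-71.0), np.float64(0.1), np.float64(-50.6), np.float64(0.0), np.float64(-16.4), np.float64(-0.0)]
[np.float64(-106.5), np.float64(0.2), np.float64(-75.9), np.float64(0.0), np.float64(-24.6), np.float64(-0.0)]
[np.float64(-142.0), np.float64(0.3), np.float64(-101.3), np.float64(0.0), np.float64(-32.8), np.float64(-0.0)]
[np.float64(-177.5), np.float64(0.3), np.float64(-126.6), np.float64(0.0), np.float64(-41.0), np.float64(-0.0)]
```

Call:
drive_tool(
  series=[
    [-35,-20,-25,0,-8,0,60],
    [-71,-40,-50,0,-16,0,60],
    [-106,-50,-76,0,-24,0,60],
    [-142,-50,-101,0,-33,0,60],
    [-177,-50,-126,0,-41,0,60],
  ],
)

```text
clock: 0.6
tcp_pos: [0.365, -0.4451, 0.2408]
orientation: [-0.944, 1.552, -1.55]
contact_force: [1.0, -0.7, -0.1]
grip_width: 0.06
```

```bash
python3 - <<'E'
from h import *
from bench import r
rows(r.get_obs(),[.6022,-.0825,.19],54)
E
```

```text
total shift [-431.    51.1   44.3] turn [  0.  -81.3  -0.1]
[np.float64(-43.4), np.float64(5.2), np.float64(4.5), np.float64(0.0), np.float64(-8.2), np.float64(-0.0)]
[np.float64(-86.9), np.float64(10.3), np.float64(8.9), np.float64(0.0), np.float64(-16.4), np.float64(-0.0)]
[np.float64(-130.3), np.float64(15.5), np.float64(13.4), np.float64(0.0), np.float64(-24.6), np.float64(-0.0)]
[np.float64(-173.8), np.float64(20.6), np.float64(17.8), np.float64(0.0), np.float64(-32.8), np.float64(-0.0)]
[np.float64(-217.2), np.float64(25.8), np.float64(22.3), np.float64(0.0), np.float64(-41.0), np.float64(-0.0)]
```

Tracking lag is small, so I'll carry on.

Call:
drive_tool(
  series=[
    [-43,0,4,0,-8,0,60],
    [-87,0,9,0,-16,0,60],
    [-130,5,13,0,-25,0,60],
    [-174,10,18,0,-33,0,60],
    [-217,15,22,0,-41,0,60],
  ],
)

```text
clock: 1.1
tcp_pos: [0.4847, -0.2607, 0.2257]
orientation: [-1.314, 1.028, -1.026]
contact_force: [0.4, -0.3, -0.4]
grip_width: 0.0599
```

```bash
python3 - <<'E'
from h import *
from bench import r
rows(r.get_obs(),[.6022,-.0825,.19],54)
E
```

```text
total shift [-144.5   35.8  157.1] turn [ -0.  -40.   -0.1]
[np.float64(-29.6), np.float64(7.3), np.float64(32.2), np.float64(-0.0), np.float64(-8.2), np.float64(-0.0)]
[np.float64(-59.2), np.float64(14.7), np.float64(64.4), np.float64(-0.0), np.float64(-16.4), np.float64(-0.0)]
[np.float64(-88.8), np.float64(22.0), np.float64(96.6), np.float64(-0.0), np.float64(-24.6), np.float64(-0.0)]
[np.float64(-118.4), np.float64(29.4), np.float64(128.8), np.float64(-0.0), np.float64(-32.8), np.float64(-0.1)]
[np.float64(-144.5), np.float64(35.8), np.float64(157.1), np.float64(-0.0), np.float64(-40.0), np.float64(-0.1)]
```

Call:
drive_tool(
  series=[
    [-30,7,32,0,-8,0,60],
    [-59,15,64,0,-16,0,60],
    [-89,20,97,0,-25,0,60],
    [-118,25,129,0,-33,0,60],
    [-144.5,30,157,0,-40,0,60],
  ],
)

```text
clock: 1.6
tcp_pos: [0.6027, -0.0804, 0.1953]
orientation: [-1.514, 0.488, -0.486]
contact_force: [0.5, -0.4, 0.4]
grip_width: 0.06
```

```bash
python3 - <<'E'
from h import *
from bench import r
rows(r.get_obs(),[.6022,-.0825,.165],54)
for n in("side","top"):
    f=r.grab_frame(n); im=f["frame"]
    c=im[80:280,200:460] if n=="top" else im[100:300,150:400]
    cv2.imwrite(f"pics/{n}1.png",cv2.resize(c,None,fx=3,fy=3,interpolation=cv2.INTER_CUBIC))
E
```

```text
total shift [ 0.8 30.3 -2. ] turn [-0.   0.4 -0.1]
[np.float64(0.8), np.float64(30.3), np.float64(-2.0), np.float64(-0.0), np.float64(0.4), np.float64(-0.1)]
[np.float64(0.8), np.float64(30.3), np.float64(-2.0), np.float64(-0.0), np.float64(0.4), np.float64(-0.1)]
[np.float64(0.8), np.float64(30.3), np.float64(-2.0), np.float64(-0.0), np.float64(0.4), np.float64(-0.1)]
[np.float64(0.8), np.float64(30.3), np.float64(-2.0), np.float64(-0.0), np.float64(0.4), np.float64(-0.1)]
[np.float64(0.8), np.float64(30.3), np.float64(-2.0), np.float64(-0.0), np.float64(0.4), np.float64(-0.1)]
```

View pics/top1.png

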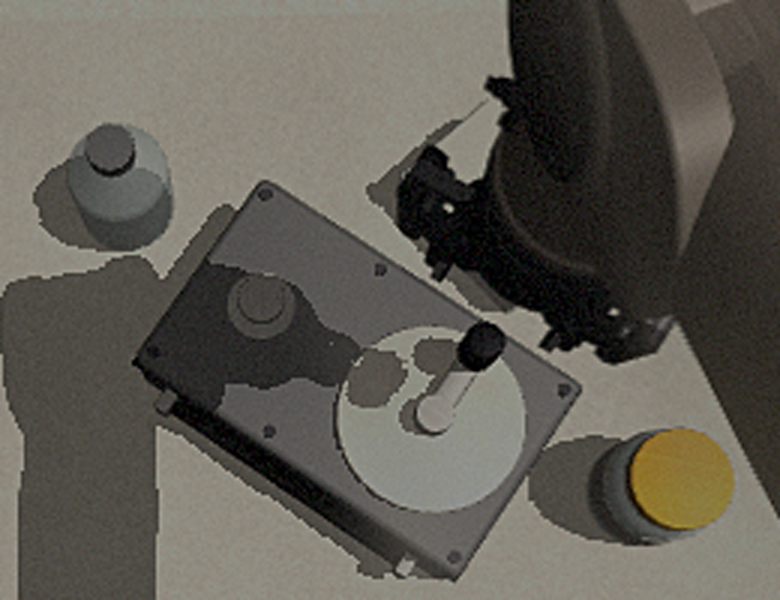

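View pics/side1.png

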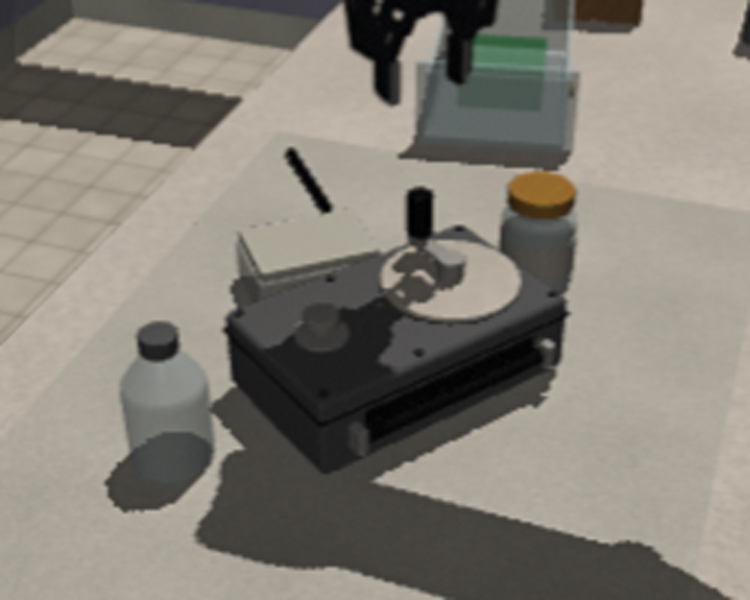

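The fingers look offset from the knob in both views. I'll project the reported TCP into each picture to check.

```bash
python3 - <<'E'
from h import *
from bench import r
import pickle
o=r.get_obs(); M=R.from_rotvec(o["orientation"]).as_matrix(); p=o["tcp_pos"]; print(p,M.round(3))
for n,s,(x0,y0) in (("side",3,(150,100)),("top",3,(200,80))):
    f=pickle.load(open(n+"0.pkl","rb"))
    P=[p,p+M[:,2]*.036,p-M[:,2]*.036,[.6022,-.0825,.147],[.6022,-.0825,.107],[.5655,-.057,.086]]
    print(n,((proj(f,P)-[x0,y0])*3).round(0).tolist())
E
```

```text
[ 0.60348605 -0.07527372  0.1949391 ] [[ 0.816 -0.001  0.578]
 [-0.578  0.006  0.816]
 [-0.004 -1.     0.004]]
side [[416.0, 144.0], [380.0, 156.0], [451.0, 133.0], [420.0, 191.0], [419.0, 232.0], [450.0, 275.0]]
top [[485.0, 321.0], [430.0, 286.0], [540.0, 357.0], [483.0, 341.0], [473.0, 354.0], [429.0, 419.0]]
```

```bash
python3 - <<'E'
from h import *
from bench import r
import pickle
o=r.get_obs(); print(o["tcp_pos"],o["clock"])
out=[]
for n in("side","top"):
    f=r.grab_frame(n); im=f["frame"]
    c=im[80:200,250:350] if n=="side" else im[110:230,320:440]
    c=cv2.convertScaleAbs(c,alpha=2.2)
    c=cv2.resize(c,None,fx=5,fy=5,interpolation=cv2.INTER_CUBIC)
    cv2.imwrite(f"pics/{n}2.png",c)
print(r.get_obs()["tcp_pos"])
E
```

```text
[ 0.60348605 -0.07527372  0.1949391 ] 1.7
[ 0.60179397 -0.08159619  0.19505964]
```

View pics/top2.png

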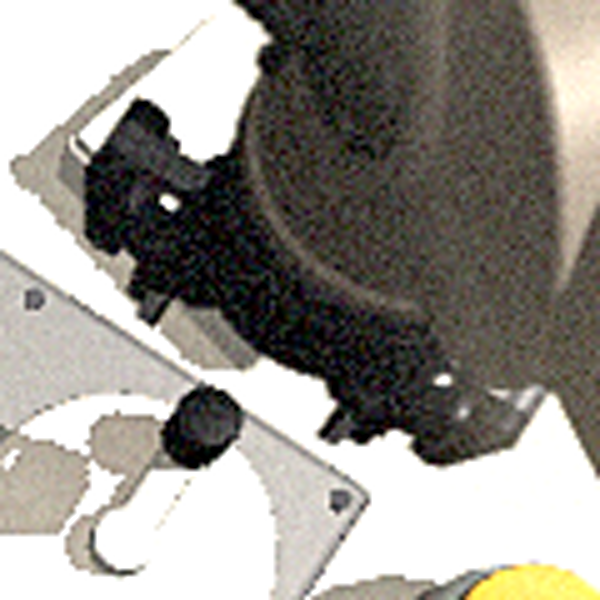

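View pics/side2.png

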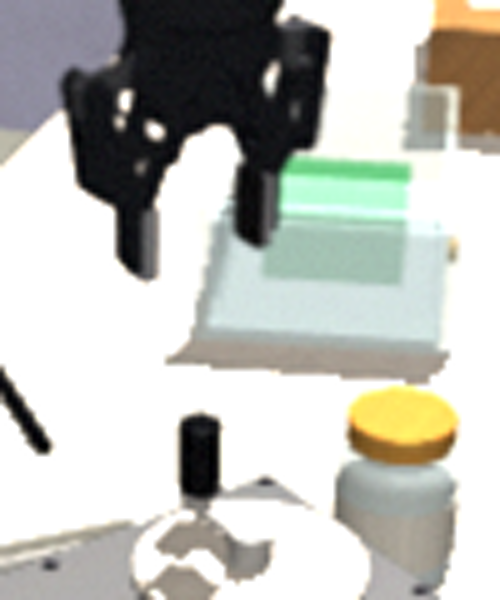

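```bash
cat >> h.py <<'E'
def tri(f,a,g,b):
    c1,d1=ray(f,*a); c2,d2=ray(g,*b)
    A=np.c_[d1,-d2]; s=np.linalg.lstsq(A,c2-c1,rcond=None)[0]
    p,q=c1+s[0]*d1,c2+s[1]*d2; return (p+q)/2,np.linalg.norm(p-q)
E
python3 - <<'E'
from h import *
from bench import r
import pickle
t=pickle.load(open("top0.pkl","rb")); s=pickle.load(open("side0.pkl","rb"))
print(tri(t,(350,173),s,(278,135)),tri(t,(387,197),s,(302,128.6)))
print("knob",tri(t,(320+215/5,110+410/5),s,(250+200/5,80+420/5)))
for i in range(1): print(r.get_obs()["tcp_pos"],r.get_obs()["qvel"].round(3))
E
```

```text
(array([ 0.61956204, -0.04969113,  0.23896311]), np.float64(0.0058349940964216645)) (array([ 0.57888313, -0.10628472,  0.23694084]), np.float64(0.0031064198217154735))
knob (array([ 0.60454177, -0.08675467,  0.14384936]), np.float64(0.0025800493230915093))
[ 0.60179397 -0.08159619  0.19505964] [ 0.03  -0.017  0.039  0.007  0.002  0.004 -0.001]
```

```bash
python3 - <<'E'
from h import *
import pickle
s=pickle.load(open("side0.pkl","rb"))
p=np.array([.245,-.6283,.1903]); z=np.array([.363,-.932,0])
print(proj(s,[p,p+z*.05,p-z*.05,p+[0,0,.04]+z*.05,p+[0,0,.04]-z*.05]).round(1))
c=cv2.convertScaleAbs(s["frame"][0:110,400:520],alpha=2.2)
cv2.imwrite("pics/s0z.png",cv2.resize(c,None,fx=5,fy=5,interpolation=cv2.INTER_CUBIC))
E
```

```text
[[446.8  91.1]
 [441.5  85.6]
 [452.4  96.9]
 [444.3  73.7]
 [455.5  84.5]]
```

View pics/s0z.png

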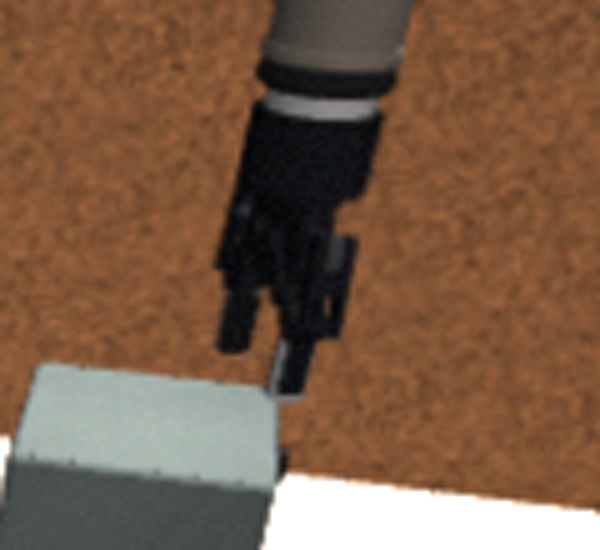

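Triangulated, the fingertips sit about 43 mm above the reported TCP, while the knob's own height comes out right. The start picture shows the same offset. I'll close the fingers here in the air and measure again before going down.

Call:
drive_tool(
  series=[
    [0,0,0,0,0,0,10],
    [0,0,0,0,0,0,10],
    [0,0,0,0,0,0,10],
    [0,0,0,0,0,0,10],
    [0,0,0,0,0,0,10],
  ],
  squeeze=40,
)

```text
clock: 2.3
tcp_pos: [0.6017, -0.0821, 0.1952]
orientation: [-1.514, 0.493, -0.49]
contact_force: [0.7, -0.4, -0.5]
grip_width: 0.0105
```

```bash
cat > look.py <<'E'
from h import *
from bench import r
import sys,pickle
def look(tag,sb=(250,80),tb=(320,110),w=120,h=120):
    print(r.get_obs()["tcp_pos"].round(4))
    for n,(x,y) in(("side",sb),("top",tb)):
        f=r.grab_frame(n); pickle.dump(f,open(n+tag+".pkl","wb"))
        c=cv2.convertScaleAbs(f["frame"][y:y+h,x:x+w],alpha=2.2)
        cv2.imwrite(f"pics/{n}{tag}.png",cv2.resize(c,None,fx=4,fy=4,interpolation=cv2.INTER_CUBIC))
    print(r.get_obs()["tcp_pos"].round(4),r.get_obs()["contact_force"].round(1),r.get_obs()["grip_width"])
if __name__=="__main__": look(sys.argv[1])
E
python3 look.py 3
```

```text
[ 0.6017 -0.0821  0.1952]
[ 0.6018 -0.0818  0.1952] [ 0.5  0.1 -0.7] 0.009757953177657572
```

View pics/side3.png

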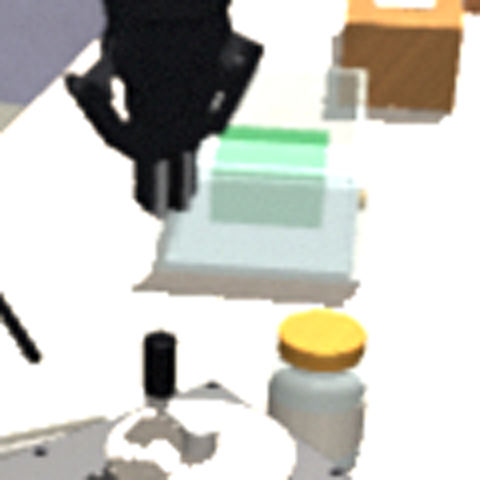

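View pics/top3.png

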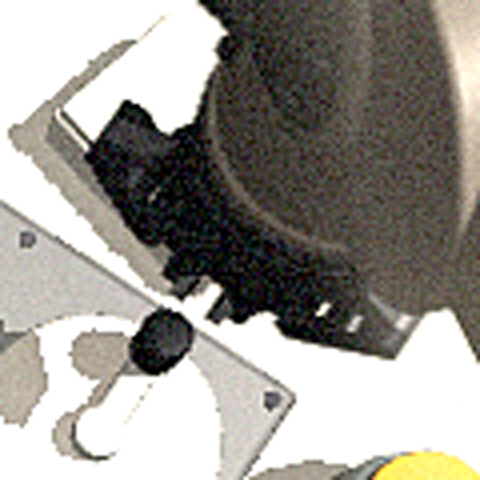

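```bash
python3 - <<'E'
from h import *
import pickle
t=pickle.load(open("top3.pkl","rb")); s=pickle.load(open("side3.pkl","rb"))
print(tri(t,(369.5,186.5),s,(291.8,132.2)))
print(proj(t,[[.6018,-.0818,.1952]]),proj(s,[[.6018,-.0818,.1952]]))
f0=pickle.load(open("top0.pkl","rb"))
print(t["rvec"]-f0["rvec"],t["tvec"]-f0["tvec"])
E
```

```text
(array([ 0.59641985, -0.07998285,  0.23646207]), np.float64(0.0032626199213331417))
[[365.58191125 187.90899759]] [[290.27288616 146.96151542]]
[0. 0. 0.] [0. 0. 0.]
```

Even closed, the tips sit about 40 mm above the reported TCP. I'll trust the pictures and go down in stages with the fingers open, watching the force.

Call:
drive_tool(
  series=[
    [3,0,-0.5,0,0,0,62],
    [3,10,-0.5,0,0,0,62],
    [3,25,-0.5,0,0,0,62],
    [3,45,-0.5,0,0,0,62],
    [3,65,-0.5,0,0,0,62],
  ],
)

```text
clock: 2.9
tcp_pos: [0.6031, -0.0838, 0.1281]
orientation: [-1.514, 0.494, -0.489]
contact_force: [0.3, -0.7, 0.7]
grip_width: 0.0617
```

```bash
python3 look.py 4
```

```text
[ 0.6031 -0.0838  0.1281]
[ 0.6008 -0.0839  0.126 ] [-0.5 -1.1  0.1] 0.06186826731598017
```

View pics/side4.png

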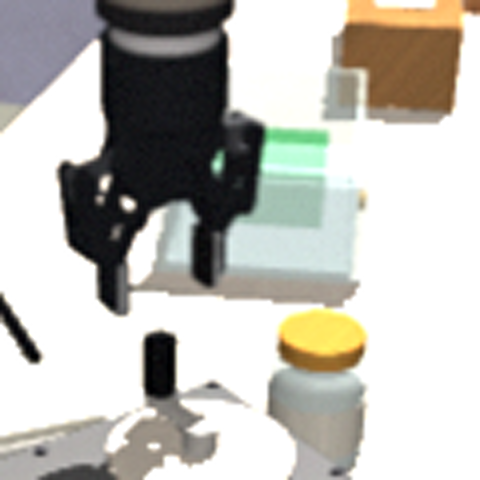

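View pics/top4.png

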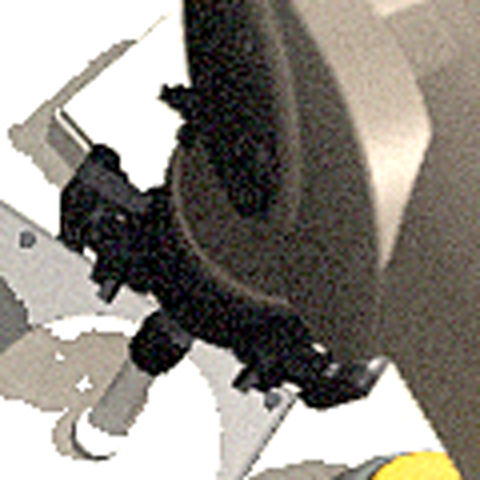

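```bash
python3 - <<'E'
from h import *
import pickle
from bench import r
t=pickle.load(open("top4.pkl","rb")); s=pickle.load(open("side4.pkl","rb"))
T=lambda x,y:(320+x/4-.4,110+y/4-.4); S=lambda x,y:(250+x/4-.4,80+y/4-.4)
print(tri(t,T(107,299),s,S(117,311)),tri(t,T(243,390),s,S(208,284)))
print("knob",tri(t,T(160,340),s,S(160,338)))
print(r.get_obs()["tcp_pos"])
E
```

```text
(array([ 0.61669833, -0.05177322,  0.17803074]), np.float64(0.008461104159223689)) (array([ 0.57607277, -0.10814272,  0.17556685]), np.float64(0.007524603636081193))
knob (array([ 0.60117527, -0.079478  ,  0.14771558]), np.float64(0.0015241799879984746))
[ 0.60081436 -0.08388554  0.12603479]
```

Call:
drive_tool(
  series=[
    [1,10,0,0,0,0,62],
    [1,20,0,0,0,0,62],
    [1,30,0,0,0,0,62],
    [1,38,0,0,0,0,62],
    [1,38,0,0,0,0,62],
  ],
)

```text
clock: 3.5
tcp_pos: [0.6005, -0.0844, 0.0868]
orientation: [-1.515, 0.5, -0.482]
contact_force: [-0.2, 0.3, -0.1]
grip_width: 0.062
```

```bash
python3 look.py 5
```

```text
[ 0.6005 -0.0844  0.0868]
[ 0.6014 -0.0843  0.0881] [ 0.8 -0.7 -0.7] 0.061707534874177496
```

View pics/side5.png

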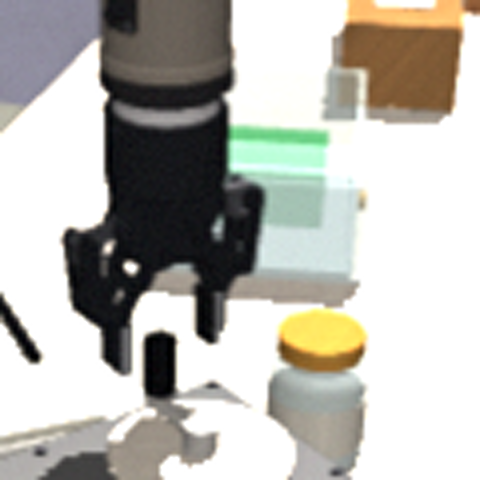

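View pics/top5.png

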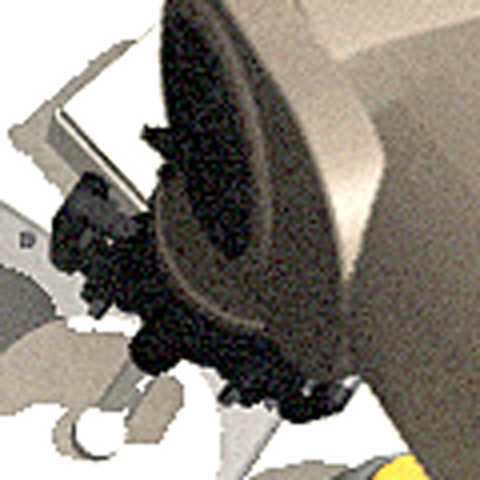

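The pictures settle it: at a reported z of 0.088 the tips straddle the top of the knob without contact. Next I go down 17 mm and close on it.

Call:
drive_tool(
  series=[
    [0,8,0,0,0,0,62],
    [0,17,0,0,0,0,62],
    [0,17,0,0,0,0,62],
    [0,17,0,0,0,0,30],
    [0,17,0,0,0,0,20],
  ],
  squeeze=40,
)

```text
clock: 4.1
tcp_pos: [0.6015, -0.0842, 0.0712]
orientation: [-1.515, 0.498, -0.484]
contact_force: [0.2, -0.4, -0.2]
grip_width: 0.0337
```

Call:
drive_tool(
  series=[
    [0,0,0,0,0,0,16],
    [0,0,0,0,0,0,16],
    [0,0,0,0,0,0,16],
  ],
)

```text
clock: 4.4
tcp_pos: [0.6026, -0.083, 0.0718]
orientation: [-1.513, 0.496, -0.485]
contact_force: [2.3, 3.2, 0.8]
grip_width: 0.0229
```

```bash
python3 look.py 6
```

```text
[ 0.6026 -0.083   0.0718]
[ 0.6024 -0.0833  0.0718] [3.8 3.1 1.3] 0.022566094505228902
```

View pics/side6.png

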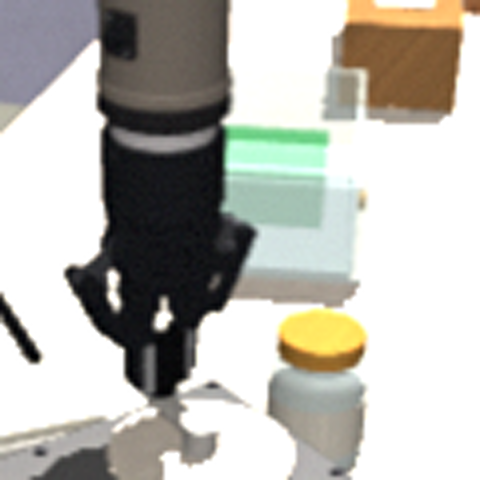

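View pics/top6.png

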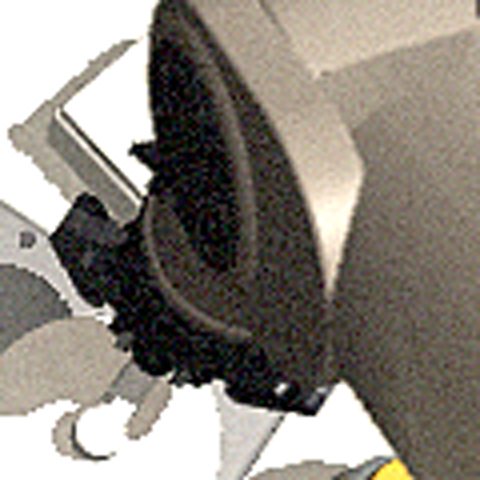

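The grip holds at 22.6 mm on the knob. The turning rows come from a circle of radius 45 mm about the axis.

```bash
cat > turn.py <<'E'
from h import *
from bench import r
import sys,json
C=np.array([.5660,-.0565]); AZ0=np.degrees(np.arctan2(-.589,.808)); Z=.0718
def st(prev):
    o=r.get_obs(); d=o["tcp_pos"][:2]-C; a=np.arctan2(d[1],d[0])
    q=np.radians(AZ0)-a; q+=2*np.pi*round((prev-q)/(2*np.pi))
    rad=d/np.linalg.norm(d); tan=np.array([np.sin(a),-np.cos(a)])  # clockwise
    F=o["contact_force"]; print(f"t {o['clock']:.2f} q {q:.3f} R {1000*np.linalg.norm(d):.1f} z {o['tcp_pos'][2]:.4f} Ftan {F[:2]@tan:.1f} Frad {F[:2]@rad:.1f} Fz {F[2]:.1f} grip {o['grip_width']:.4f}")
    with open("log.txt","a") as L: L.write(json.dumps([o['clock'],q,*o["tcp_pos"],*F])+"\n")
    return o,q
if __name__=="__main__":
    prev=float(sys.argv[1]); dq=float(sys.argv[2])
    o,q=st(prev); M=R.from_rotvec(o["orientation"])
    for k in range(1,6):
        a=np.radians(AZ0)-(q+dq*k); P=[*(C+.045*np.array([np.cos(a),np.sin(a)])),Z]
        s=M.inv().apply(np.array(P)-o["tcp_pos"])*1000
        print([float(x) for x in s.round(1)])
    az=np.radians(54); z=np.array([np.cos(az),np.sin(az),0]); y=np.array([0,0,-1.]); T=R.from_matrix(np.c_[np.cross(y,z),y,z])
    print("turn",np.degrees((M.inv()*T).as_rotvec()).round(1))
E
python3 turn.py 0 0.15
```

```text
t 4.50 q 0.004 R 45.2 z 0.0718 Ftan -4.8 Frad 1.2 Fz 1.3 grip 0.0226
[-0.7, 0.0, -6.7]
[-2.3, 0.0, -13.3]
[-4.8, 0.1, -19.5]
[-8.2, 0.1, -25.3]
[-12.5, 0.1, -30.6]
turn [ 0.1  0.1 -0.4]
```

Call:
drive_tool(
  series=[
    [-0.7,0,-6.7,0,0,0,16],
    [-2.3,0,-13.3,0,0,0,16],
    [-4.8,0,-19.5,0,0,0,16],
    [-8.2,0,-25.3,0,0,0,16],
    [-12.5,0,-30.6,0,0,0,16],
  ],
)

```text
clock: 5.0
tcp_pos: [0.576, -0.1001, 0.072]
orientation: [-1.511, 0.493, -0.487]
contact_force: [8.6, 6.1, -6.6]
grip_width: 0.0233
```

```bash
python3 turn.py .7 0.16
```

```text
t 5.00 q 0.715 R 44.8 z 0.0720 Ftan -9.8 Frad -4.0 Fz -6.6 grip 0.0233
[-5.0, 0.2, -5.2]
[-10.9, 0.2, -9.3]
[-17.3, 0.2, -12.4]
[-24.2, 0.3, -14.5]
[-31.4, 0.3, -15.4]
turn [-0.1  0.1 -0.3]
```

Call:
drive_tool(
  series=[
    [-5,0,-5.2,0,0,0,16],
    [-11,0,-9.3,0,0,0,16],
    [-17.3,0,-12.4,0,0,0,16],
    [-24.2,0,-14.5,0,0,0,16],
    [-31.4,0,-15.4,0,0,0,16],
  ],
)

```text
clock: 5.5
tcp_pos: [0.5435, -0.0947, 0.072]
orientation: [-1.51, 0.49, -0.49]
contact_force: [11.6, 1.3, -11.4]
grip_width: 0.0227
```

```bash
python3 turn.py 1.4 0.16
```

```text
t 5.50 q 1.472 R 44.3 z 0.0720 Ftan -9.3 Frad -7.0 Fz -11.4 grip 0.0227
[-7.1, 0.2, -0.8]
[-14.2, 0.2, 0.3]
[-21.1, 0.2, 2.4]
[-27.5, 0.3, 5.7]
[-33.4, 0.3, 9.9]
turn [-0.3  0.1 -0.1]
```

```bash
sed -i 's/C=np.array(.*); AZ0/C=np.array([.5665,-.0557]); AZ0/; s/Z=.0718/Z=.0710/' turn.py; python3 turn.py 1.4 0.16
```

```text
t 5.50 q 1.472 R 45.3 z 0.0720 Ftan -9.3 Frad -7.0 Fz -11.4 grip 0.0227
[-7.2, 1.0, 0.2]
[-14.3, 1.0, 1.2]
[-21.2, 1.0, 3.4]
[-27.6, 1.1, 6.6]
[-33.5, 1.1, 10.8]
turn [-0.3  0.1 -0.1]
```

Call:
drive_tool(
  series=[
    [-7.2,1,0.2,0,0,0,16],
    [-14.3,1,1.2,0,0,0,16],
    [-21.2,1,3.4,0,0,0,16],
    [-27.6,1,6.6,0,0,0,16],
    [-33.5,1,10.8,0,0,0,16],
  ],
)

```text
clock: 6.0
tcp_pos: [0.5242, -0.0706, 0.0717]
orientation: [-1.513, 0.489, -0.496]
contact_force: [6.6, -7.9, -1.3]
grip_width: 0.023
```

```bash
python3 turn.py 2.2 0.16
```

```text
t 6.00 q 2.173 R 44.8 z 0.0717 Ftan -9.7 Frad -3.6 Fz -1.3 grip 0.0230
[-5.7, 0.7, 4.4]
[-10.5, 0.7, 9.8]
[-14.3, 0.7, 15.8]
[-17.2, 0.7, 22.4]
[-19.0, 0.7, 29.4]
turn [-0.2 -0.1  0.2]
```

Call:
drive_tool(
  series=[
    [-5.7,0.3,4.4,0,0,0,16],
    [-10.5,0.3,9.8,0,0,0,16],
    [-14.3,0.3,15.8,0,0,0,16],
    [-17.2,0.3,22.4,0,0,0,16],
    [-19,0.3,29.4,0,0,0,16],
  ],
)

```text
clock: 6.5
tcp_pos: [0.5246, -0.0409, 0.0715]
orientation: [-1.519, 0.494, -0.499]
contact_force: [-4.4, -8.3, 7.0]
grip_width: 0.023
```

```bash
python3 turn.py 2.9 0.16
```

```text
t 6.50 q 2.851 R 44.5 z 0.0715 Ftan -9.3 Frad 1.4 Fz 7.0 grip 0.0230
[-2.0, 0.4, 6.9]
[-2.4, 0.4, 14.1]
[-1.7, 0.4, 21.2]
[0.2, 0.3, 28.1]
[3.2, 0.3, 34.7]
turn [ 0.3 -0.3  0.3]
```

Call:
drive_tool(
  series=[
    [-2,-0.3,7,0,0,0,16],
    [-2.4,-0.3,14,0,0,0,16],
    [-1.7,-0.3,21.2,0,0,0,16],
    [0.2,-0.3,28,0,0,0,16],
    [3.2,-0.3,34.7,0,0,0,16],
  ],
)

```text
clock: 7.0
tcp_pos: [0.5439, -0.0178, 0.0714]
orientation: [-1.526, 0.501, -0.496]
contact_force: [-9.4, -2.3, 11.4]
grip_width: 0.0233
```

```bash
python3 turn.py 3.6 0.16
```

```text
t 7.00 q 3.545 R 44.1 z 0.0714 Ftan -9.2 Frad 2.9 Fz 11.4 grip 0.0233
[2.5, 0.3, 6.7]
[6.8, 0.2, 12.5]
[11.9, 0.2, 17.5]
[17.8, 0.1, 21.7]
[24.3, 0.1, 24.8]
turn [ 0.8 -0.4  0.1]
```

Call:
drive_tool(
  series=[
    [2.5,-0.8,6.7,0,0,0,16],
    [6.8,-1,12.5,0,0,0,16],
    [12,-1,17.5,0,0,0,16],
    [17.8,-1,21.7,0.4,0,0,16],
    [24.3,-1,24.8,0.4,0,0,16],
  ],
)

```text
clock: 7.5
tcp_pos: [0.5742, -0.0123, 0.0715]
orientation: [-1.523, 0.505, -0.492]
contact_force: [-9.8, 2.9, 8.1]
grip_width: 0.0234
```

```bash
sed -i 's/Z=.0710/Z=.0718/' turn.py; python3 turn.py 4.3 0.16
```

```text
t 7.50 q 4.259 R 44.1 z 0.0715 Ftan -10.1 Frad 1.1 Fz 8.1 grip 0.0234
[6.3, -0.3, 3.5]
[13.3, -0.4, 5.0]
[20.5, -0.4, 5.5]
[27.6, -0.4, 4.7]
[34.6, -0.4, 2.9]
turn [ 0.7 -0.4 -0.3]
```

Call:
drive_tool(
  series=[
    [6.3,-0.8,3.5,0.3,0,0,16],
    [13.3,-0.8,5,0.3,0,0,16],
    [20.5,-0.8,5.5,0.3,0,0,16],
    [27.6,-0.8,4.7,0.3,0,0,16],
    [34.6,-0.8,2.9,0.3,0,0,16],
  ],
)

```text
clock: 8.0
tcp_pos: [0.6011, -0.0279, 0.0717]
orientation: [-1.517, 0.506, -0.487]
contact_force: [-5.3, 8.5, 3.8]
grip_width: 0.0232
```

```bash
python3 turn.py 5 0.1
```

```text
t 8.00 q 4.976 R 44.4 z 0.0717 Ftan -10.0 Frad 1.2 Fz 3.8 grip 0.0232
[4.4, -0.2, -0.8]
[8.6, -0.2, -2.6]
[12.5, -0.2, -4.8]
[16.2, -0.2, -7.4]
[19.6, -0.2, -10.3]
turn [ 0.4 -0.3 -0.6]
```

Past 5 rad I take 0.5 rad per call and watch the tangential force, which has been about -9 to -10 N.

Call:
drive_tool(
  series=[
    [4.4,-0.2,-0.8,0,0,0,16],
    [8.6,-0.2,-2.6,0,0,0,16],
    [12.5,-0.2,-4.8,0,0,0,16],
    [16.2,-0.2,-7.4,0,0,0,16],
    [19.6,-0.2,-10.3,0,0,0,16],
  ],
)

```text
clock: 8.5
tcp_pos: [0.6097, -0.0447, 0.0717]
orientation: [-1.515, 0.506, -0.483]
contact_force: [-2.4, 8.8, 1.7]
grip_width: 0.0232
```

```bash
python3 turn.py 5.4 0.1
```

```text
t 8.50 q 5.403 R 44.6 z 0.0717 Ftan -9.1 Frad -0.1 Fz 1.7 grip 0.0232
[3.6, -0.1, -2.7]
[6.6, -0.1, -6.0]
[9.3, -0.1, -9.7]
[11.5, -0.1, -13.5]
[13.4, -0.1, -17.6]
turn [ 0.4 -0.2 -0.8]
```

Call:
drive_tool(
  series=[
    [3.6,0,-2.7,0,0,0,16],
    [6.6,0,-6,0,0,0,16],
    [9.3,0,-9.7,0,0,0,16],
    [11.5,0,-13.5,0,0,0,16],
    [13.4,0,-17.6,0,0,0,16],
  ],
)

```text
clock: 9.0
tcp_pos: [0.6105, -0.0636, 0.0719]
orientation: [-1.512, 0.504, -0.481]
contact_force: [3.8, 7.8, -1.5]
grip_width: 0.0228
```

```bash
python3 turn.py 5.8 0.1
```

```text
t 9.00 q 5.831 R 44.7 z 0.0719 Ftan -8.3 Frad 2.4 Fz -1.5 grip 0.0228
[2.0, 0.0, -4.0]
[3.3, 0.0, -8.3]
[4.2, 0.0, -12.7]
[4.7, 0.0, -17.2]
[4.7, 0.0, -21.7]
turn [ 0.1 -0.  -0.8]
```

Call:
drive_tool(
  series=[
    [2,0,-4,0,0,0,16],
    [3.3,0,-8.3,0,0,0,16],
    [4.2,0,-12.7,0,0,0,16],
    [4.7,0,-17.2,0,0,0,16],
    [4.7,0,-21.7,0,0,0,16],
  ],
)

```text
clock: 9.5
tcp_pos: [0.603, -0.0819, 0.0719]
orientation: [-1.509, 0.501, -0.481]
contact_force: [7.6, 6.0, -5.0]
grip_width: 0.0227
```

```bash
python3 turn.py 6.2 0.1
```

```text
t 9.50 q 6.276 R 44.9 z 0.0719 Ftan -9.3 Frad 2.7 Fz -5.0 grip 0.0227
[-0.1, 0.1, -4.5]
[-0.8, 0.1, -8.9]
[-1.9, 0.2, -13.3]
[-3.4, 0.2, -17.5]
[-5.3, 0.2, -21.6]
turn [-0.1  0.1 -0.8]
```

Call:
drive_tool(
  series=[
    [-0.1,0.3,-4.5,0,0,0,16],
    [-0.8,0.3,-8.9,0,0,-0.3,16],
    [-1.9,0.3,-13.3,0,0,-0.3,16],
    [-3.4,0.3,-17.5,0,0,-0.3,16],
    [-5.3,0.3,-21.6,0,0,-0.3,16],
  ],
)

```text
clock: 10.0
tcp_pos: [0.588, -0.0956, 0.072]
orientation: [-1.508, 0.493, -0.487]
contact_force: [7.9, 3.4, -5.3]
grip_width: 0.0231
```

```bash
python3 turn.py 6.7 0.1
```

```text
t 10.00 q 6.730 R 45.3 z 0.0720 Ftan -8.6 Frad 0.7 Fz -5.3 grip 0.0231
[-2.4, 0.2, -3.8]
[-5.0, 0.2, -7.5]
[-7.9, 0.2, -11.0]
[-11.1, 0.2, -14.1]
[-14.6, 0.2, -16.9]
turn [-0.3  0.1 -0.3]
```

Call:
drive_tool(
  series=[
    [-2.4,0.5,-3.8,0,0,0,16],
    [-5,0.5,-7.5,0,0,0,16],
    [-7.9,0.5,-11,0,0,0,16],
    [-11.1,0.5,-14.1,0,0,0,16],
    [-14.6,0.5,-16.9,0,0,0,16],
  ],
)

```text
clock: 10.5
tcp_pos: [0.5685, -0.101, 0.0719]
orientation: [-1.507, 0.49, -0.49]
contact_force: [9.1, 2.1, -5.0]
grip_width: 0.023
```

```bash
python3 turn.py 7.1 0.1
```

```text
t 10.50 q 7.180 R 45.4 z 0.0719 Ftan -9.2 Frad -1.7 Fz -5.0 grip 0.0230
[-3.9, 0.1, -2.3]
[-7.8, 0.1, -4.6]
[-11.9, 0.1, -6.4]
[-16.2, 0.1, -7.8]
[-20.6, 0.1, -8.8]
turn [-0.4  0.1 -0.1]
```

Call:
drive_tool(
  series=[
    [-3.9,0.4,-2.3,0,0,0,16],
    [-7.8,0.4,-4.6,0,0,0,16],
    [-11.9,0.4,-6.4,0,0,0,16],
    [-16.2,0.4,-7.8,0,0,0,16],
    [-20.6,0.4,-8.8,0,0,0,16],
  ],
)

```text
clock: 11.0
tcp_pos: [0.5489, -0.0973, 0.0719]
orientation: [-1.506, 0.487, -0.495]
contact_force: [10.6, -0.5, -5.9]
grip_width: 0.0233
```

```bash
python3 turn.py 7.6 0.1
```

```text
t 11.00 q 7.624 R 45.2 z 0.0719 Ftan -9.9 Frad -3.7 Fz -5.9 grip 0.0233
[-4.5, 0.1, -0.6]
[-9.0, 0.1, -1.0]
[-13.4, 0.0, -0.9]
[-17.9, 0.0, -0.3]
[-22.3, 0.0, 0.7]
turn [-0.5  0.1  0.1]
```

Call:
drive_tool(
  series=[
    [-4.5,0.4,-0.4,0,0,0,16],
    [-9,0.4,-0.5,0,0,0,16],
    [-13.4,0.4,-0.4,0,0,0,16],
    [-17.9,0.4,0.2,0,0,0,16],
    [-22.3,0.4,1.2,0,0,0,16],
  ],
)

```text
clock: 11.5
tcp_pos: [0.5335, -0.0861, 0.0718]
orientation: [-1.507, 0.485, -0.5]
contact_force: [9.7, -5.0, -5.4]
grip_width: 0.0232
```

```bash
python3 turn.py 8.1 0.1
```

```text
t 11.50 q 8.050 R 44.8 z 0.0718 Ftan -10.3 Frad -3.8 Fz -5.4 grip 0.0232
[-4.4, -0.0, 0.9]
[-8.6, -0.1, 2.5]
[-12.7, -0.1, 4.4]
[-16.5, -0.1, 6.8]
[-20.1, -0.1, 9.5]
turn [-0.5 -0.1  0.4]
```

Call:
drive_tool(
  series=[
    [-4.4,0.2,0.9,0,0,0,16],
    [-8.6,0.2,2.5,0,0,0,16],
    [-12.7,0.2,4.4,0,0,0,16],
    [-16.5,0.2,6.8,0,0,0,16],
    [-20.1,0.2,9.5,0,0,0,16],
  ],
)

```text
clock: 12.0
tcp_pos: [0.5246, -0.0705, 0.0717]
orientation: [-1.509, 0.484, -0.506]
contact_force: [9.3, -5.9, -5.0]
grip_width: 0.0231
```

```bash
python3 turn.py 8.5 0.1
```

```text
t 12.00 q 8.456 R 44.5 z 0.0717 Ftan -8.7 Frad -6.8 Fz -5.0 grip 0.0231
[-3.9, -0.1, 2.3]
[-7.2, -0.1, 5.3]
[-10.1, -0.1, 8.7]
[-12.8, -0.1, 12.4]
[-15.0, -0.1, 16.3]
turn [-0.5 -0.2  0.7]
```

Call:
drive_tool(
  series=[
    [-3.6,0.2,2.6,0,0,0,16],
    [-6.9,0.2,5.6,0,0,0.3,16],
    [-9.8,0.2,9,0,0,0.3,16],
    [-12.5,0.2,12.7,0,0,0.3,16],
    [-14.7,0.2,16.6,0,0,0.3,16],
  ],
)

```text
clock: 12.5
tcp_pos: [0.5222, -0.0537, 0.0716]
orientation: [-1.513, 0.491, -0.506]
contact_force: [1.8, -9.8, 2.8]
grip_width: 0.0228
```

```bash
python3 turn.py 8.9 0.1
```

```text
t 12.50 q 8.839 R 44.4 z 0.0716 Ftan -9.7 Frad -2.3 Fz 2.8 grip 0.0228
[-2.9, -0.2, 3.5]
[-4.8, -0.2, 7.6]
[-6.3, -0.2, 11.8]
[-7.4, -0.2, 16.2]
[-8.0, -0.2, 20.6]
turn [-0.1 -0.5  0.5]
```

Call:
drive_tool(
  series=[
    [-2.9,-0.2,3.5,0,0,0,16],
    [-4.8,-0.2,7.6,0,0,0,16],
    [-6.3,-0.2,11.8,0,0,0,16],
    [-7.4,-0.2,16.2,0,0,0,16],
    [-8,-0.2,20.6,0,0,0,16],
  ],
)

```text
clock: 13.0
tcp_pos: [0.5269, -0.0363, 0.0716]
orientation: [-1.517, 0.495, -0.508]
contact_force: [0.5, -5.1, 2.6]
grip_width: 0.0232
```

```bash
python3 turn.py 9.2 0.1
```

```text
t 13.00 q 9.251 R 44.1 z 0.0716 Ftan -4.4 Frad -2.7 Fz 2.6 grip 0.0232
[-1.4, -0.2, 4.3]
[-1.6, -0.2, 8.8]
[-1.3, -0.2, 13.3]
[-0.6, -0.2, 17.7]
[0.6, -0.2, 22.1]
turn [ 0.1 -0.7  0.5]
```

The pull has started to fall (-9.7 to -4.4 N), so the drop began around 8.9 to 9.1 rad. I'll go on about 0.35 rad and read again.

Call:
drive_tool(
  series=[
    [-1.4,-0.2,4.3,0,0,0,16],
    [-1.6,-0.2,8.8,0,0,0,16],
    [-1.3,-0.2,13.3,0,0,0,16],
    [-0.8,-0.2,16.5,0,0,0,16],
  ],
)

```text
clock: 13.4
tcp_pos: [0.5364, -0.0236, 0.0716]
orientation: [-1.519, 0.495, -0.509]
contact_force: [3.0, -4.8, -0.3]
grip_width: 0.023
```

```bash
python3 turn.py 9.6 0.1
```

```text
t 13.40 q 9.612 R 44.0 z 0.0716 Ftan -1.1 Frad -5.6 Fz -0.3 grip 0.0230
[0.0, -0.2, 4.6]
[1.5, -0.2, 8.8]
[3.3, -0.2, 12.9]
[5.6, -0.2, 16.8]
[8.2, -0.1, 20.4]
turn [ 0.2 -0.7  0.6]
```

Call:
drive_tool(
  series=[
    [0.5,-0.2,4.4,0,0,0,16],
    [2,-0.2,8.6,0,0,0,16],
    [2,-0.2,8.6,0,0,0,16],
    [2,-0.2,8.6,0,0,0,16],
  ],
)

```text
clock: 13.8
tcp_pos: [0.5439, -0.018, 0.0717]
orientation: [-1.518, 0.494, -0.509]
contact_force: [3.3, -4.2, -3.0]
grip_width: 0.0233
```

```bash
python3 turn.py 9.8 0.1
```

```text
t 13.80 q 9.825 R 44.0 z 0.0717 Ftan 0.7 Frad -5.3 Fz -3.0 grip 0.0233
[0.9, -0.1, 4.5]
[3.3, -0.1, 8.3]
[5.9, -0.0, 11.9]
[9.0, -0.0, 15.3]
[12.3, 0.0, 18.3]
turn [ 0.2 -0.7  0.6]
```

The pull is gone: Ftan is about 0 at q ≈ 9.83, roughly 0.8 rad past where the drop began. Now I let go and rise straight up.

Call:
drive_tool(
  series=[
    [0,0,0,0,0,0,35],
    [0,0,0,0,0,0,50],
    [0,0,0,0,0,0,50],
    [0,0,0,0,0,0,50],
    [0,-10,0,0,0,0,50],
  ],
)

```text
clock: 14.3
tcp_pos: [0.5426, -0.0177, 0.081]
orientation: [-1.519, 0.496, -0.507]
contact_force: [-0.3, -0.2, -0.2]
grip_width: 0.05
```

Call:
drive_tool(
  series=[
    [0,-20,0,0,0,0,50],
    [0,-40,0,0,0,0,50],
    [0,-60,0,0,0,0,50],
    [0,-75,0,0,0,0,20],
    [0,-80,0,0,0,0,0],
  ],
)

```text
clock: 14.8
tcp_pos: [0.5434, -0.0168, 0.1631]
orientation: [-1.518, 0.494, -0.509]
contact_force: [-0.2, -0.0, -0.3]
grip_width: 0.0216
```

```bash
python3 look.py 7; python3 - <<'E'
from h import *
from bench import r
rows(r.get_obs(),[.642,.0485,.12],54)
E
```

```text
[ 0.5434 -0.0168  0.1631]
[ 0.5427 -0.0171  0.1617] [-0.2  0.1 -0.6] 0.006677793450346752
total shift [ 40.1  41.7 112.1] turn [ 0.2 -0.7  0.6]
[np.float64(14.3), np.float64(14.9), np.float64(40.0), np.float64(0.1), np.float64(-0.2), np.float64(0.2)]
[np.float64(28.6), np.float64(29.8), np.float64(80.0), np.float64(0.2), np.float64(-0.5), np.float64(0.4)]
[np.float64(40.1), np.float64(41.7), np.float64(112.1), np.float64(0.2), np.float64(-0.7), np.float64(0.6)]
[np.float64(40.1), np.float64(41.7), np.float64(112.1), np.float64(0.2), np.float64(-0.7), np.float64(0.6)]
[np.float64(40.1), np.float64(41.7), np.float64(112.1), np.float64(0.2), np.float64(-0.7), np.float64(0.6)]
```

View pics/side7.png

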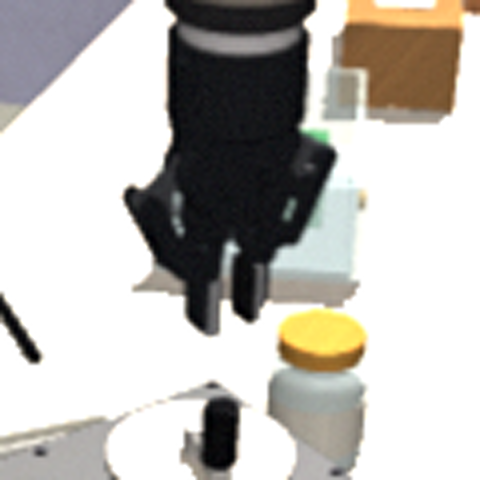

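View pics/top7.png

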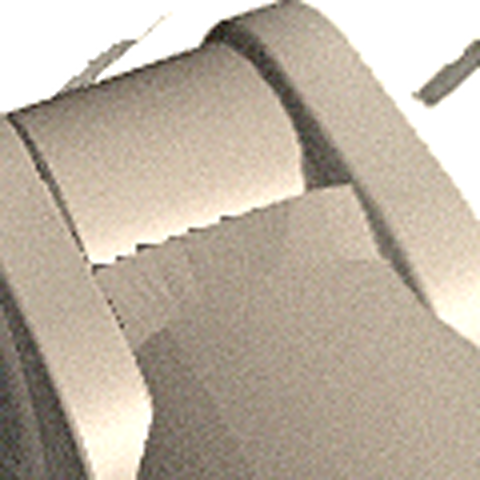

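The crank stays where I left it: in the side view the knob is at about (305,187). Next, closed fingers go above the cap.

Call:
drive_tool(
  series=[
    [14,5,40,0,0,0,0],
    [28,15,80,0,-0.5,0.4,0],
    [40,25,112,0.2,-0.7,0.6,0],
    [40,42,112,0.2,-0.7,0.6,0],
    [40,55,112,0.2,-0.7,0.6,0],
  ],
)

```text
clock: 15.4
tcp_pos: [0.6406, 0.0486, 0.1039]
orientation: [-1.516, 0.494, -0.488]
contact_force: [-0.1, -0.4, 0.0]
grip_width: -0.0002
```

```bash
python3 -c "
from look import look; look('8',sb=(200,100),tb=(230,110))"; python3 - <<'E'
from h import *
from bench import r
rows(r.get_obs(),[.642,.0485,.08],54,n=1)
E
```

```text
[0.6406 0.0486 0.1039]
[0.6389 0.0467 0.1033] [ 0.1 -0.2 -0.6] -6.681356888839802e-05
total shift [ 1.6 23.3  3.4] turn [ 0.3 -0.  -0.3]
[np.float64(1.6), np.float64(23.3), np.float64(3.4), np.float64(0.3), np.float64(-0.0), np.float64(-0.3)]
```

View pics/side8.png

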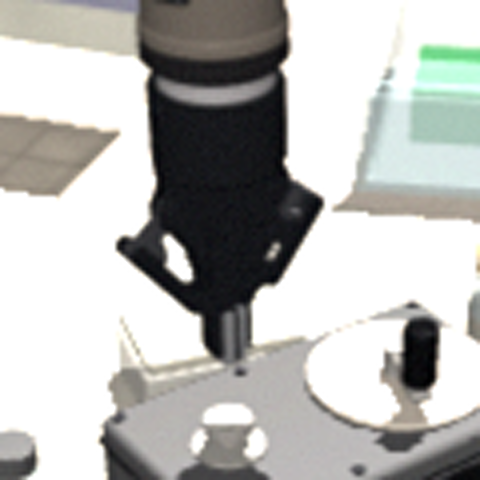

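View pics/top8.png

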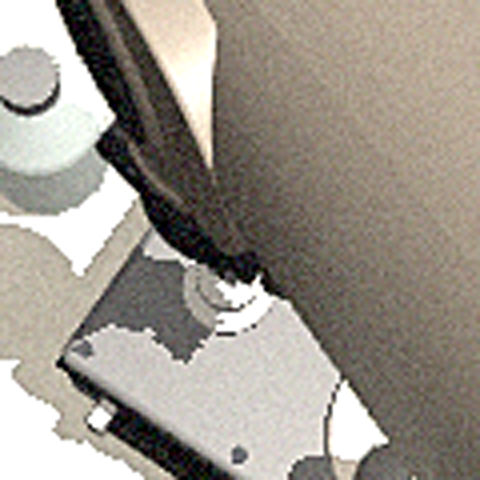

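Call:
drive_tool(
  series=[
    [1.6,5,3,0.3,0,-0.3,0],
    [1.6,12,3,0.3,0,-0.3,0],
    [1.6,20,3,0.3,0,-0.3,0],
    [1.6,25,3,0.3,0,-0.3,0],
    [1.6,25,3,0.3,0,-0.3,0],
  ],
)

```text
clock: 16.0
tcp_pos: [0.6412, 0.0479, 0.0775]
orientation: [-1.515, 0.493, -0.492]
contact_force: [-0.3, 0.4, 0.1]
grip_width: 0.0005
```

```bash
python3 -c "
from look import look; look('9',sb=(200,100),tb=(230,110))"
```

```text
[0.6412 0.0479 0.0775]
[0.6418 0.0482 0.0783] [-0.2  0.1 -0. ] -5.111630946756421e-05
```

View pics/side9.png

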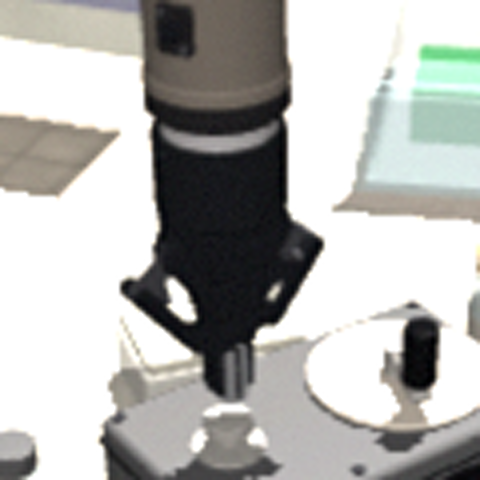

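View pics/top9.png

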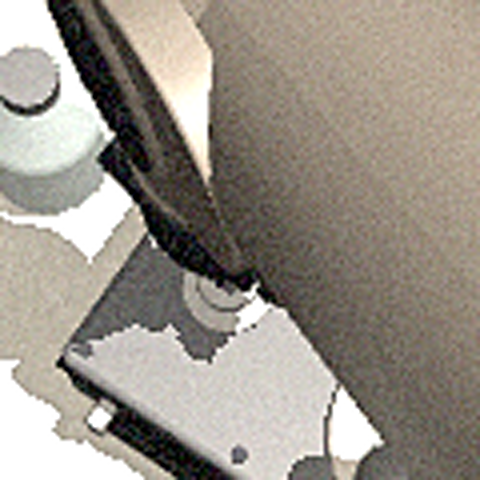

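The fingers are aligned over the cap, with a gap of about 17 mm. I go down slowly.

Call:
drive_tool(
  series=[
    [0,3,0,0,0,0,0],
    [0,6,0,0,0,0,0],
    [0,9,0,0,0,0,0],
    [0,11,0,0,0,0,0],
    [0,12,0,0,0,0,0],
  ],
)

```text
clock: 16.6
tcp_pos: [0.6417, 0.0482, 0.066]
orientation: [-1.515, 0.492, -0.492]
contact_force: [-0.3, -0.2, -0.1]
grip_width: 0.0004
```

Call:
drive_tool(
  series=[
    [0,0.7,0,0,0,0,0],
    [0,1.4,0,0,0,0,0],
    [0,2,0,0,0,0,0],
  ],
)

```text
clock: 16.9
tcp_pos: [0.6417, 0.0482, 0.064]
orientation: [-1.515, 0.492, -0.492]
contact_force: [-0.2, -0.1, -0.2]
grip_width: 0.0002
```

Call:
drive_tool(
  series=[
    [0,0.7,0,0,0,0,0],
    [0,1.4,0,0,0,0,0],
    [0,2,0,0,0,0,0],
  ],
)

```text
clock: 17.2
tcp_pos: [0.6418, 0.0482, 0.0622]
orientation: [-1.514, 0.492, -0.493]
contact_force: [-1.2, -0.5, 4.7]
grip_width: 0.0
```

Contact comes at a reported z of about 0.062, where I expected it.

Call:
drive_tool(
  series=[
    [0,0.5,0,0,0,0,0],
    [0,1,0,0,0,0,0],
    [0,1.5,0,0,0,0,0],
  ],
)

```text
clock: 17.5
tcp_pos: [0.6418, 0.0483, 0.0609]
orientation: [-1.515, 0.492, -0.493]
contact_force: [-1.5, 0.1, 3.9]
grip_width: 0.0005
```

Call:
drive_tool(
  series=[
    [0,0.5,0,0,0,0,0],
    [0,1,0,0,0,0,0],
    [0,1.5,0,0,0,0,0],
  ],
)

```text
clock: 17.8
tcp_pos: [0.6418, 0.0482, 0.0594]
orientation: [-1.515, 0.492, -0.493]
contact_force: [-1.7, -0.3, 3.5]
grip_width: -0.0001
```

Call:
drive_tool(
  series=[
    [0,0.4,0,0,0,0,0],
    [0,0.8,0,0,0,0,0],
    [0,1.2,0,0,0,0,0],
  ],
)

```text
clock: 18.1
tcp_pos: [0.6418, 0.0482, 0.0581]
orientation: [-1.515, 0.492, -0.493]
contact_force: [-1.7, -1.0, 4.9]
grip_width: 0.0001
```

Call:
drive_tool(
  series=[
    [0,0.4,0,0,0,0,0],
    [0,0.8,0,0,0,0,0],
    [0,1.2,0,0,0,0,0],
  ],
)

```text
clock: 18.4
tcp_pos: [0.6418, 0.0483, 0.0569]
orientation: [-1.515, 0.492, -0.493]
contact_force: [-1.3, -0.3, 3.4]
grip_width: 0.0005
```

It's past the 4 mm block point and still at friction force only.

Call:
drive_tool(
  series=[
    [0,0.5,0,0,0,0,0],
    [0,1,0,0,0,0,0],
    [0,1.5,0,0,0,0,0],
    [0,2,0,0,0,0,0],
    [0,2.5,0,0,0,0,0],
  ],
)

```text
clock: 18.9
tcp_pos: [0.6418, 0.0482, 0.0543]
orientation: [-1.515, 0.492, -0.493]
contact_force: [-1.9, -1.0, 3.9]
grip_width: -0.0002
```

Call:
drive_tool(
  series=[
    [0,0.5,0,0,0,0,0],
    [0,1,0,0,0,0,0],
    [0,1.5,0,0,0,0,0],
    [0,2,0,0,0,0,0],
  ],
)

```text
clock: 19.3
tcp_pos: [0.6418, 0.0482, 0.0523]
orientation: [-1.515, 0.492, -0.493]
contact_force: [-0.9, -0.4, 4.6]
grip_width: 0.0001
```

Call:
drive_tool(
  series=[
    [0,0.4,0,0,0,0,0],
    [0,0.8,0,0,0,0,0],
  ],
)

```text
clock: 19.5
tcp_pos: [0.6418, 0.0483, 0.0515]
orientation: [-1.515, 0.492, -0.493]
contact_force: [-1.2, -0.1, 3.1]
grip_width: -0.0003
```

Call:
drive_tool(
  series=[
    [0,0.3,0,0,0,0,0],
    [0,0.6,0,0,0,0,0],
  ],
)

```text
clock: 19.7
tcp_pos: [0.6418, 0.0483, 0.0508]
orientation: [-1.515, 0.492, -0.493]
contact_force: [-1.3, -0.6, 4.1]
grip_width: 0.0
```

Call:
drive_tool(
  series=[
    [0,0.3,0,0,0,0,0],
    [0,0.5,0,0,0,0,0],
  ],
)

```text
clock: 19.9
tcp_pos: [0.6418, 0.0483, 0.0503]
orientation: [-1.515, 0.492, -0.493]
contact_force: [-2.2, -1.4, 3.9]
grip_width: 0.0001
```

Call:
drive_tool(
  series=[
    [0,0.3,0,0,0,0,0],
    [0,0.3,0,0,0,0,0],
  ],
)

```text
clock: 20.1
tcp_pos: [0.6419, 0.0483, 0.0501]
orientation: [-1.515, 0.492, -0.493]
contact_force: [-2.3, -1.0, 5.3]
grip_width: 0.0002
```

Call:
drive_tool(
  series=[
    [0,0.3,0,0,0,0,0],
    [0,0.3,0,0,0,0,0],
  ],
)

```text
clock: 20.3
tcp_pos: [0.6419, 0.0483, 0.0501]
orientation: [-1.515, 0.492, -0.493]
contact_force: [-2.8, -0.4, 6.3]
grip_width: 0.0
```

Call:
drive_tool(
  series=[
    [0,0.5,0,0,0,0,0],
    [0,0.5,0,0,0,0,0],
  ],
)

```text
clock: 20.5
tcp_pos: [0.6419, 0.0483, 0.05]
orientation: [-1.515, 0.492, -0.493]
contact_force: [-3.4, -0.5, 7.1]
grip_width: -0.0002
```

Call:
drive_tool(
  series=[
    [0,0.7,0,0,0,0,0],
    [0,0.7,0,0,0,0,0],
  ],
)

```text
clock: 20.7
tcp_pos: [0.6419, 0.0482, 0.0499]
orientation: [-1.515, 0.491, -0.493]
contact_force: [-3.1, -0.9, 8.7]
grip_width: -0.0
```

Call:
drive_tool(
  series=[
    [0,0.9,0,0,0,0,0],
    [0,0.9,0,0,0,0,0],
  ],
)

```text
clock: 20.9
tcp_pos: [0.6419, 0.0482, 0.0499]
orientation: [-1.515, 0.491, -0.493]
contact_force: [-4.3, -0.7, 10.2]
grip_width: -0.0001
```

It is solid at 0.0499, about 12 mm below first contact, with force rising to 10 N, so the pin has bottomed. I lift clear and look.

Call:
drive_tool(
  series=[
    [0,-3,0,0,0,0,0],
    [0,-15,0,0,0,0,0],
    [0,-40,0,0,0,0,0],
    [0,-80,0,0,0,0,0],
    [0,-120,0,0,0,0,0],
  ],
)

```text
clock: 21.4
tcp_pos: [0.6415, 0.0485, 0.1711]
orientation: [-1.515, 0.492, -0.492]
contact_force: [1.3, -0.9, -0.8]
grip_width: -0.0005
```

Call:
drive_tool(
  series=[
    [30,-10,0,0,0,0,0],
    [60,-20,0,0,0,0,0],
    [90,-30,-30,0,0,0,0],
    [110,-40,-70,0,0,0,0],
    [130,-50,-110,0,0,0,0],
  ],
)

```text
clock: 21.9
tcp_pos: [0.6821, -0.1181, 0.222]
orientation: [-1.515, 0.491, -0.492]
contact_force: [0.4, -1.0, 0.5]
grip_width: 0.0002
```

```bash
python3 -c "
from look import look; look('10',sb=(180,120),tb=(220,110),w=180,h=140)"
```

```text
[ 0.6821 -0.1181  0.222 ]
[ 0.6818 -0.1274  0.2228] [ 0.4  0.3 -0.3] -4.3057990952104185e-05
```

View pics/side10.png

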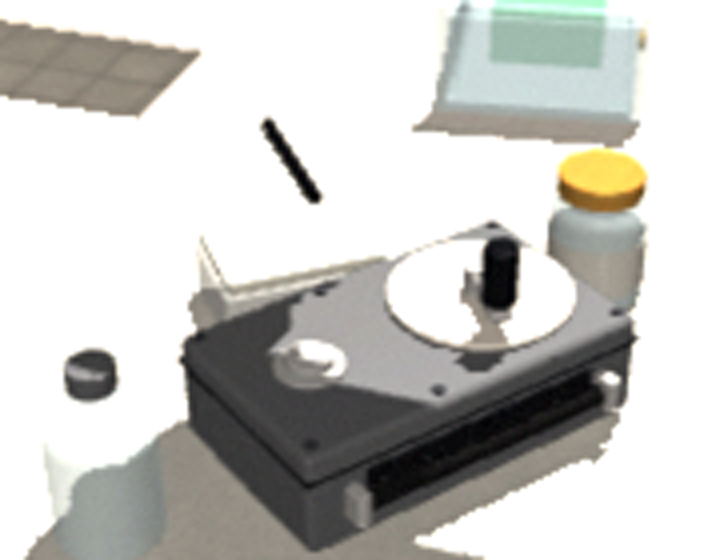

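View pics/top10.png

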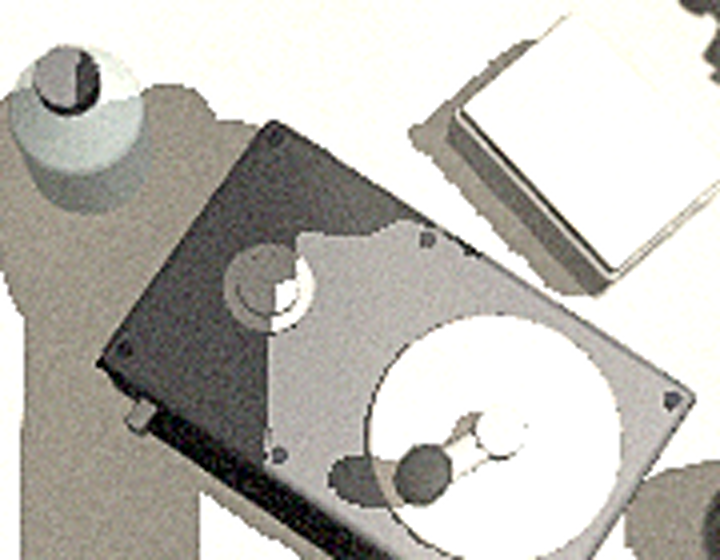

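The side view shows the cap sunk almost to its collar at about (257,209), and the crank is still held with the knob at about (305,189). I'll check the bystanders against the first pictures, let the arm settle and hand in.

Call:
drive_tool(
  series=[
    [0,0,0,0,0,0,0],
    [0,0,0,0,0,0,0],
    [0,0,0,0,0,0,0],
  ],
)

```text
clock: 22.3
tcp_pos: [0.6819, -0.126, 0.2228]
orientation: [-1.518, 0.497, -0.503]
contact_force: [0.4, -0.7, -0.2]
grip_width: -0.0001
```

```bash
python3 - <<'E'
from h import *
from bench import r
import pickle
a=pickle.load(open("side0.pkl","rb")); b=r.grab_frame("side"); ta=pickle.load(open("top0.pkl","rb")); tb=r.grab_frame("top")
def m(fr,box):
    x,y,X,Y=box; h=cv2.cvtColor(fr[y:Y,x:X],cv2.COLOR_BGR2HSV); k=cv2.inRange(h,(8,130,60),(30,255,255)); M=cv2.moments(k,True); return (M["m10"]/M["m00"],M["m01"]/M["m00"])
print("jar side",m(a["frame"],(310,150,350,180)),m(b["frame"],(310,150,350,180)))
print("jar top",m(ta["frame"],(400,215,450,265)),m(tb["frame"],(400,215,450,265)))
def c(A,B,box):
    x,y,X,Y=box; f=lambda i:cv2.Sobel(cv2.cvtColor(i["frame"][y:Y,x:X],cv2.COLOR_BGR2GRAY).astype(np.float32),cv2.CV_32F,1,1)
    return cv2.phaseCorrelate(np.float32(f(A)),np.float32(f(B)))
print("bottle side",c(a,b,(180,200,230,262)),"bottle top",c(ta,tb,(215,115,265,165)),"tip top",c(ta,tb,(325,105,410,190)))
# cap top height: side-view z from known xy
o=r.get_obs(); print(o["tcp_pos"],abs(o["qvel"]).max(),o["contact_force"])
for z in(.102,.098,.090): print(z,proj(b,[[.6418,.0485,z]]))
E
```

```text
jar side (20.238297872340425, 13.914893617021276) (20.2, 14.28)
jar top (26.54875283446712, 24.14739229024943) (26.398169336384438, 24.233409610983983)
bottle side ((-0.11085551156737239, 0.14843844955079888), 0.5327306780219078) bottle top ((-0.1475622618958603, -0.1389351903257996), 0.6784272480010987) tip top ((-0.2585363077148273, -0.03595956106495635), 0.7105733084972994)
[ 0.68192196 -0.12560267  0.22270045] 0.0034755978417474 [-0.36575448  0.76727034 -0.71604446]
0.102 [[256.66303345 203.50189168]]
0.098 [[256.71239627 204.86188164]]
0.09 [[256.81046933 207.56285821]]
```

```bash
python3 -c "
from bench import r
print(r.hand_in())"
```

```text
the job is handed in; nothing more can be done
None
```

The film is wound back inside the winder and the spool is locked. I handed the job in at about 22 s of the 67 s allowed; the hand-in gave no verdict.

- **Winding:** I gripped the knob and turned the crank clockwise to about 9.83 rad. The pull at the knob held at about 8 to 10 N until 8.84 rad, was 4.4 N at 9.25 rad and about zero at 9.6 to 9.8 rad. That puts the stop about 0.8 rad past where the drop began, by my estimate. After I let go, the crank stayed put in the pictures.
- **Locking:** I pushed the pin down with the closed fingers. It moved about 12 mm at 3 to 5 N, went past the 4 mm block point and then stopped solidly. The highest load I read was about 10 N. The side view shows the cap sunk to near its collar.
- **Bystanders:** The bottle, jar and tip box moved less than 0.4 px between the first and last pictures. The robot was clear, with no contact force beyond noise.

**One disagreement:** the pictures put the fingertips about 40 mm above the reported tool position. I went by the pictures, and first contact with the cap, at a reported height of 0.062 m against its true 0.102 m, agreed with them. In mid-turn the knob also carried up to about 11 N of vertical force from small alignment errors, well under the limits.

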